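Shut the stall's card terminal away in its lock-up case

ROBOT

A 7-joint arm with a two-finger parallel gripper is mounted at the origin on the work surface. World frame = base frame: x ahead of the robot, y to its left, z up, the work surface at z = 0. Lengths are in m, angles in degrees, forces in N, time in s.
With the tool pointing down it reaches from about 0.35 to 0.9 m from the base axis. Payload 7.2 kg.
Tool frame: the origin (TCP) lies midway between the tips of the shut fingers; the grasp point (between the pads) lies 19 mm behind it; z points along the fingers, y is the line along which they close (so a half turn about z gives the same grasp; the last joint's range is limited). The gripper opens to 85 mm and grips with 20 to 120 N. Pads are 22 mm wide; open, the fingers measure 114 mm over their backs; the gripper's body (76 mm by 85 mm) begins 54 mm behind the grasp point. The pads swing forward as they close: fully open they stand 13 mm farther back than shut.
Start: joints at [-76.902, 23.554, -0.728, 91.456, 0.321, 64.991, -4.71], TCP at [0.183, 0.598, 0.231] pointing down, gripper open.
Joint ranges: [-169.25, 169.25], [-16.82, 113.86], [-84.01, 82.57], [7.8, 145.47], [-59.2, 239.2], [7.22, 106.19], [-163.78, 163.78]. Speed limits (degrees/s): [136.94, 136.94, 172.46, 172.46, 180, 180, 180].

INTERFACE

Orientations are given as a 3x3 rotation matrix whose columns are the frame's x, y, z axes.
In Python, from bench import r, cams, models gives the robot as it stands.
- The arm moves only by the tool move_arm, never from a script. Its argument "motion" is a list of rows, each a list of 3 entries, a list of its own where there are three numbers: the opening, from -1 (shut) to 1 (fully open), then the shift along the tool's x, y, z normalised to -1 to 1, where 1 is 0.04 m, then the turn about the tool's z normalised to -1 to 1, where 1 is 6 degrees. A call has exactly 8 rows; each row shifts and turns the commanded pose from where the row before left it, along the tool's axes as they then stand; what a row does not reach is not made up. A row lasts 1/10 s, in which the tool goes at most 50 mm and 8.59 degrees, less where a joint would pass 70% of its speed; a pose out of reach is approached as far as the arm can. A call with a number of a shift or a turn outside -1 to 1 is refused whole. A call with a gripper value outside its range is refused whole. The fingers move at their own pace and stop on an object; "squeeze" is the grip in N (left out, the last holds). Time passes only in rows, so rows that do not move let the fingers close, or fill a call up. It gives the time, the measured TCP pose, the force, the opening and the grip force at its end, in the units of the state.
- r.read_state(): the state, without advancing time (a new reading comes with each control period).
- cams.read_camera(name): name is "side" or "top" or "wrist"; returns (picture, depth): 420x560x3 uint8, red, green, blue; 420x560 float32, m along the optical axis (not along the pixel's ray), 0 where there is no reading.
- cams.camera_info(name): a dict with "fx", "fy", "cx", "cy" (pixels), "R" (3x3) and "t" (3): a world point X has camera coordinates R X + t. Camera axes: x right, y down, z forward; pixel columns grow to the right and rows downward; lengths in m; the calibration is good to about 2 mm. A picture is of the moment at which its call begins: read the wrist's pose just before it. camera_info takes no time and is no camera call; for the wrist camera it gives the pose at the moment of the call.
- r.close_job(): hands the job in; it is judged then, once.
Trained networks look in the newest picture that a camera, given by its name, has taken for a name from the list of things; names that differ only in an ending like _2 or _b are one class to them, and where a whole thing is asked for, a point or a joint stands for the part that bears it (a point fixed in the world has none). Each returns a list of dicts, best first, with "p" (0 to 1); they miss things now and then, are a little off and sometimes report something else, mostly with a low value. They report only what shows in the picture. A call takes as long as a camera call. They do not tell look-alikes from the thing itself.
- models.find_in(camera, target): "rect" ([centre column, centre row, width, height] in pixels, round what is visible of it).
- models.cut_out(camera, target): "region" (420x560 bool, what is visible of it) and "rect" ([centre column, centre row, width, height] in pixels, round what is visible of it).
The state is a dict: "time": time; "qpos": joint angles; "qvel": joint speeds; "joint_efforts": joint torques, N m; "tool_pos": TCP position; "tcp_rot": TCP orientation; "ft_force": force on the tool from outside, world axes, zero at the start; "torque": the same for the moment, N m; "finger_gap": finger opening in m; "grip_force": force on a finger pad.
Only numpy, scipy, OpenCV 4.12 (cv2) and the standard library are available. Lean on these libraries where they do the work, as an engineer would, in place of code of your own. Each camera call takes 0.05 s, during which the arm holds its last target. There are 200 camera calls.

TASK

Closing time at the market stall: set the white card terminal down gently, keys up, lengthwise and centred on the narrow sloping rest inside the open wooden case, and let go of it. Then close the case's glazed lid fully, and after that turn the brass turnbutton on the case's front by its red knob until it points straight in over the lid. Leave the other things on the counter where they are.

Things in the scene. Friction and masses are not known exactly. Their poses are not given: they have to be found in the camera images.
- case: dark wooden lock-up case, fixed; outside 200 mm (x) by 240 mm (y), 100 mm high to the rim, walls 10 mm. Origin: centre of its underside, at counter height; x points from its front (robot side) to its back, y to its left, z up. A block on the front (100 to 140 mm in front of the origin, 56 mm wide, top at 100 mm) carries the turnbutton
- rest: black sloping strip in the case, 130 mm long, 40 mm wide. Origin: middle of its top face, 6 mm in front of the case's centre, 42 mm above the counter; x runs 15 degrees uphill (to the case's back), y left, z square off the face. Red lip at the low end: inner face x = -65 mm, 12 mm high. Terminal lies on it along x, either end uphill, middle at the origin or down to the lip (x = -5 mm)
- terminal: loose white card terminal, 120 mm long (x), 56 mm wide (y), 24 mm thick, with a blue printer hump at its +x end (from x = 24 to 58 mm, 50 mm wide, up to 32 mm high); about 0.3 kg. Origin: centre of its underside; z points up out of the keys. It starts lying flat on the counter, to the right or the left of the case
- lid (a joint): lid angle in rad: 0 shut flat on the rim, growing as its front edge swings up; starts 1.3 to 1.5, and its stiff hinge holds it wherever it is left. Light wood frame with a clear pane, 196 mm from hinge to front edge, 240 mm wide, 12 mm thick; no handle: push it from behind or above, or take its front edge
- lid_hinge (a point): hinge line of the lid, middle: at the lower back edge of the lid, 98 mm behind the case's centre, 100 mm above the counter; the axis runs along the case's y
- lid_edge (a point): middle of the lid's front edge, on its top (outer) face; moves with the lid. Top face 112 mm above the counter when shut
- turnbutton (a joint): angle of the turnbutton in rad, growing clockwise seen from above: 0 when its long wing lies along the case's front and points to the case's +y; 1.57 when the wing points straight in over the lid (the case's +x); stops at -0.4 and 1.85; stiff, stays where it is left
- turn_pivot (a point): the turnbutton's upright pivot axis, at the top of its bar: 118 mm in front and 25 mm to the right of the case's centre, 125 mm above the counter. Brass bar 20 mm wide, 10 mm thick (115 to 125 mm above the counter, 3 mm clear of the shut lid), reaching 63 mm from the pivot on the wing side, 25 mm on the other
- turn_knob (a point): the red upright finger knob on the wing, 16 mm in diameter and 32 mm tall, 50 mm from the pivot; the point is on its axis at half height, 141 mm above the counter
- calculator: loose grey desk calculator, 150 x 75 x 18 mm; on the other side of the case from the terminal; leave alone. Origin: centre of its underside
- ledger: loose ledger with a dark red cover, 200 x 150 x 25 mm; leave alone. Origin: centre of its underside
- stapler: loose black and steel stapler, 140 x 34 x 40 mm, in front of the case; leave alone. Origin: centre of its underside
- tape_dispenser: loose green tape dispenser, 160 x 60 x 80 mm; leave alone. Origin: centre of its underside
- stamp_pad: loose black and red stamp pad, 110 x 70 x 22 mm, right of the case; leave alone. Origin: centre of its underside
- mug: loose blue mug, 76 mm across, 85 mm high, right of the case; leave alone. Origin: centre of its underside
- pink_basket: loose pink slatted basket, 200 x 150 x 85 mm, far left; leave alone. Origin: centre of its underside
Things that resemble listed ones, but are neither listed nor needed, are in the scene too. Leave any orange look-alike of the terminal alone.

How it is judged:
By the outcome, as a careful person would: the job done as asked, in the order asked, and still so for the second after the job is handed in, with the robot touching nothing.
It also fails if it takes over 69 s, if anything falls off the work surface, if the arm or the gripper's body presses on something with over 40 N, if the wrist force passes 120 N, or if a joint passes its speed limit or range.

## Working session

There is one attempt and no reset: what is moved stays moved. The work goes in short steps, Python scripts to look and compute and a tool call to move; the robot and the scene stay as the last step left them, time stands still between calls to the robot, and variables do not carry over. Pictures are saved under pics/ and viewed, at most 10 in all, crops included, and the job is handed in when it is done.

Besides the shell and the picture viewer there is one more tool, called after "Call:" by a JSON object that holds its "api" and its "payload", one argument or row to a line. move_arm: Moves the arm, as the interface text tells. Scaled input: -1 to 1 covers 0.04 m each way for a shift and 6 degrees each way for a turn. Its arguments: {"type":"object","properties":{"motion":{"type":"array"},"squeeze":{"type":"number"}},"required":["motion"]}

```bash
ls; mkdir -p pics
cat > h.py <<'E'
import numpy as np, cv2
from bench import r, cams, models
def snap(n):
    i=cams.camera_info(n); p,d=cams.read_camera(n); return p,d,i
def world(d,i):
    v,u=np.mgrid[:420,:560]
    c=np.stack([(u-i['cx'])/i['fx']*d,(v-i['cy'])/i['fy']*d,d],-1)
    return (c-np.array(i['t']))@np.array(i['R'])
def save(f,p): cv2.imwrite('pics/'+f,cv2.cvtColor(p,cv2.COLOR_RGB2BGR))
E
python3 - <<'E'
from h import *
s=r.read_state(); print(s['time'],s['tool_pos'],s['tcp_rot'],s['finger_gap'])
for n in ['top','side']:
    p,d,i=snap(n); save(n+'0.png',p); W=world(d,i); np.save(n+'W.npy',W)
    print(n,i['t'])
    for t in ['terminal','case','lid','turnbutton','turn_knob','rest','calculator','stapler']:
        for q in models.cut_out(n,t)[:3]:
            m=q['region']&(d>0); print(t,round(q['p'],2),np.round(q['rect']),np.round(np.median(W[m],0),3) if m.any() else '')
E
```

```text
pics
0.0 [0.18265768 0.5971605  0.23043278] [[-9.56283996e-01  2.92439334e-01 -3.93319190e-04]
 [ 2.92439580e-01  9.56282598e-01 -1.63868736e-03]
 [-1.03092342e-04 -1.68207259e-03 -9.99998580e-01]] 0.08573766394432938
top [0.02353134 0.46132355 1.55149117]
terminal 0.96 [157. 291.  38.  40.] [0.205 0.385 0.027]
terminal 0.65 [182. 226.  22.  40.] [0.42  0.306 0.027]
terminal 0.57 [217. 265.  35.  37.] [0.29  0.197 0.028]
case 0.56 [285. 173.  86.  92.] [ 0.605 -0.029  0.038]
case 0.18 [286. 135.  85.  22.] [ 0.667 -0.027  0.242]
lid 0.59 [286. 211.  29.  12.] [ 0.454 -0.033  0.127]
lid 0.57 [286. 135.  84.  12.] [ 0.667 -0.028  0.238]
lid 0.17 [285. 172.  82.  90.] [ 0.605 -0.029  0.04 ]
turnbutton 0.47 [286. 209.  27.  16.] [ 0.454 -0.036  0.127]
turn_knob 0.73 [286. 211.  27.   9.] [ 0.453 -0.025  0.128]
turn_knob 0.59 [354. 147.  32.  38.] [ 0.669 -0.266  0.033]
turn_knob 0.3 [262. 242.  40.  14.] [0.361 0.043 0.039]
rest 0.58 [281. 177.  12.  45.] [ 0.568 -0.026  0.042]
calculator 0.66 [363. 243.  25.  50.] [ 0.36  -0.287  0.02 ]
stapler 0.56 [263. 244.  39.  18.] [0.361 0.04  0.04 ]
stapler 0.36 [285. 210.  29.  12.] [ 0.453 -0.03   0.128]
side [-0.42667388  0.09714889  1.43409663]
terminal 0.92 [284. 175.  30.  15.] [0.423 0.29  0.024]
terminal 0.86 [248. 191.  34.  24.] [0.287 0.185 0.023]
terminal 0.66 [228. 157.  32.  22.] [0.203 0.37  0.023]
case 0.61 [334. 211.  86. 121.] [ 0.599 -0.039  0.061]
lid 0.57 [369. 200.  26.  99.] [ 0.667 -0.055  0.227]
turnbutton 0.53 [298. 219.  13.  25.] [ 0.453 -0.026  0.125]
turn_knob 0.49 [297. 220.  12.  24.] [ 0.453 -0.036  0.125]
rest 0.71 [332. 236.  34.  20.] [ 0.568 -0.031  0.04 ]
calculator 0.62 [270. 313.  48.  30.] [ 0.359 -0.295  0.018]
calculator 0.31 [374. 296.  34.  36.] [ 0.663 -0.259  0.047]
stapler 0.82 [268. 225.  13.  37.] [0.361 0.019 0.037]
```

Run:
```python
import cv2
a=cv2.imread('pics/top0.png')[100:310,120:400]; cv2.imwrite('pics/topc.png',cv2.resize(a,(800,600),interpolation=cv2.INTER_CUBIC))
```

```text
(no output)
```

View pics/topc.png

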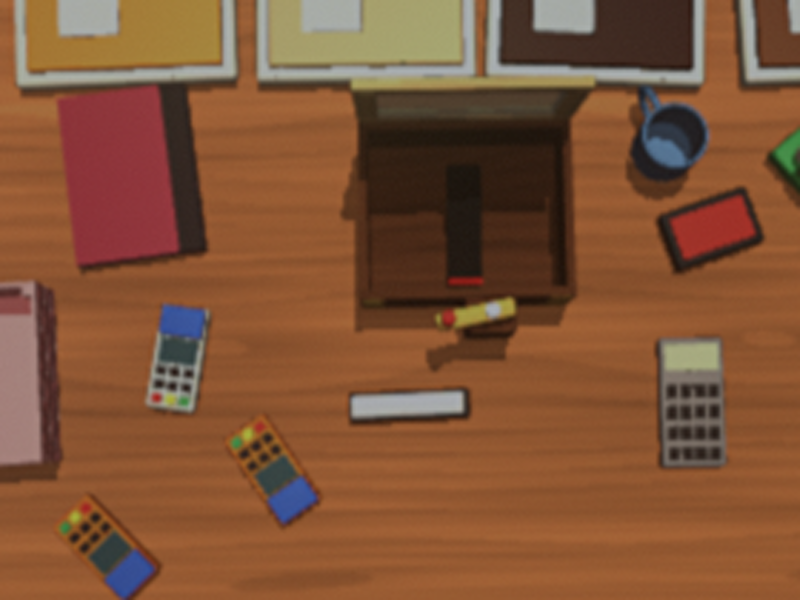

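The white terminal is at about (182,225) in the full top picture. Its look-alikes are the orange ones at (215,264) and (158,291). The calculator at (363,243) is grey. I choose the white one. The knob (red) is at about (276,211), the case is at (285,173), and the lid's top edge is at row 130.

Run:
```python
from h import *
def fit(P,name):
    c,s,a=cv2.minAreaRect((P[:,:2]*1000).astype(np.float32)); print(name,len(P),np.round(c,1),np.round(s,1),round(a,2),'z',np.round(np.percentile(P[:,2],[5,50,95]),4))
for n in ['top','side']:
    W=np.load(n+'W.npy'); X,Y,Z=W[...,0],W[...,1],W[...,2]
    g=lambda x0,x1,y0,y1,z0,z1:W[(X>x0)&(X<x1)&(Y>y0)&(Y<y1)&(Z>z0)&(Z<z1)]
    T=g(.33,.51,.24,.37,.012,.05); fit(T,n+' term')
    fit(T[T[:,2]<.0265],'  body'); H=T[T[:,2]>.0285]; fit(H,'  hump')
    fit(g(.4,.75,-.2,.13,.09,.106),n+' rim')
    L=g(.5,.85,-.2,.13,.13,.4); fit(L,n+' lid'); 
    if len(L):
        t=L[L[:,2]>np.percentile(L[:,2],99)-.004]; print('  lid top',t.mean(0),np.polyfit(t[:,1],t[:,0],1), 'slope xz',np.polyfit(L[:,2],L[:,0],1))
    fit(g(.4,.5,-.12,.06,.115,.129),n+' bar'); K=g(.4,.5,-.12,.06,.145,.17); 
    if len(K):fit(K,n+' knob'); print(K.mean(0))
    R=g(.48,.68,-.06,.01,.015,.08); 
    if len(R): fit(R[R[:,2]>.02],n+' rest')
    B=g(.68,1,-.3,.3,.003,.6);
    if len(B): print('behind z',np.percentile(B[:,2],[50,90,99]),B[:,0].min())
    if n=='top': p=cv2.imread('pics/top0.png')[...,::-1].astype(int)
    else: p=cv2.imread('pics/side0.png')[...,::-1].astype(int)
    red=(p[...,0]>110)&(p[...,1]<60)&(p[...,2]<70)
    for nm,b in [('knob',(X>.4)&(X<.48)&(abs(Y)<.06)&(Z>.115)),('lip',(X>.47)&(X<.56)&(abs(Y+.03)<.05)&(Z<.1))]:
        m=red&b; print('red',nm,m.sum(),W[m].mean(0) if m.any() else '', W[m].min(0) if m.any() else '', W[m].max(0) if m.any() else '')
s=cv2.imread('pics/side0.png')[120:330,200:480]
t=cv2.imread('pics/top0.png')[190:260,150:243]
cv2.imwrite('pics/s.png',cv2.resize(s,(800,600),interpolation=cv2.INTER_CUBIC))
cv2.imwrite('pics/t.png',cv2.resize(t,None,fx=6,fy=6,interpolation=cv2.INTER_CUBIC))
```

```text
top term 636 [402.8 302.9] [164.3  92.3] 12.23 z [0.0192 0.0273 0.0358]
  body 275 [402.8 302.9] [164.3  92.3] 12.23 z [0.017  0.0237 0.0262]
  hump 254 [421.5 306.7] [ 52.8 114.6] 81.08 z [0.0288 0.0318 0.0385]
top rim 933 [556.6 -26.1] [239.7 240.3] 0.11 z [0.0933 0.1006 0.105 ]
top lid 1136 [666.4 -25.3] [ 16.3 239.6] 0.03 z [0.1448 0.2536 0.2997]
  lid top [ 0.66468741 -0.03134898  0.30000501] [-0.00349226  0.66457793] slope xz [-0.05327439  0.67900838]
top bar 124 [455.1 -32.2] [19.9 87.6] 11.11 z [0.1202 0.1257 0.1286]
top knob 24 [449.   -2.1] [13.2 13.1] 41.91 z [0.1536 0.1575 0.1611]
[ 0.44885018 -0.00210483  0.15741734]
top rest 602 [585.5 -24.1] [ 68.5 169.5] 89.41 z [0.0248 0.0429 0.0628]
behind z [0.03571491 0.04169614 0.05007981] 0.6800232576438746
red knob 17 [ 0.44891615 -0.00165341  0.1577236 ] [ 0.44150859 -0.0066592   0.15420812] [0.45673018 0.00254125 0.16276884]
red lip 15 [ 0.50255715 -0.02896337  0.03805292] [ 0.50099851 -0.04449292  0.03233583] [ 0.50524715 -0.00867625  0.04359928]
side term 370 [419.6 303.7] [ 64.2 119.9] 81.81 z [0.0153 0.0242 0.0336]
  body
[... 246 characters left out ...]
 2.73 z [0.1435 0.2388 0.2968]
  lid top [ 0.66424821 -0.03612951  0.29620593] [-0.00389355  0.66410754] slope xz [-0.06277518  0.68073739]
side bar 128 [455.6 -38.6] [21.1 86.5] 11.54 z [0.1188 0.1241 0.1279]
side knob 25 [447.9  -7.5] [12.5 14.1] 53.44 z [0.1467 0.1549 0.1583]
[ 0.44848581 -0.00760294  0.15407548]
side rest 543 [583.4 -25.6] [168.2  68.2] 0.39 z [0.0254 0.0414 0.0602]
behind z [0.0348611  0.03889788 0.07061719] 0.6800554543745221
red knob 12 [ 0.44695786 -0.01085814  0.14789009] [ 0.44321839 -0.01596933  0.13706285] [ 0.44916202 -0.00620846  0.15772398]
red lip 33 [ 0.50366724 -0.03197639  0.02733304] [ 0.49921391 -0.04927496  0.00658477] [0.50945553 0.00314988 0.03922774]
```

View pics/t.png

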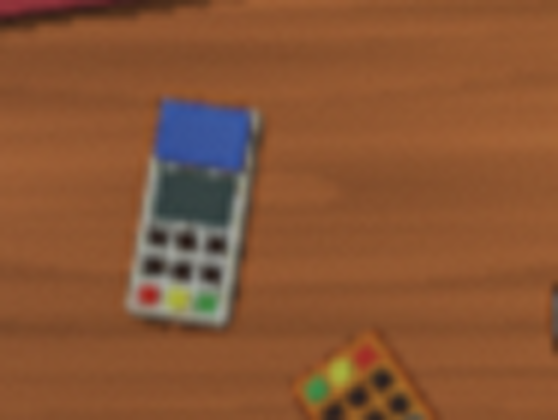

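View pics/s.png

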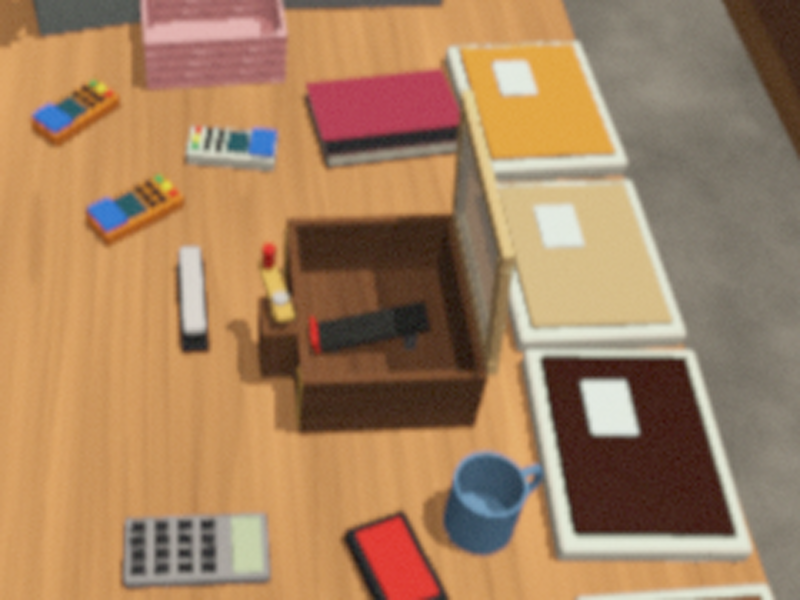

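The crops confirm the white terminal at (182,225), with its hump toward +x. From the top and side views the case is at about (0.5765, -0.0265) with yaw ≈ 0, the lid is at about 1.48 rad and the turnbutton is at about -0.2. Next I write a move planner.

```bash
cat >> h.py <<'E'
def plan(xyz,ang=None,n=8,op=1,ref=None):
    """rows: first turn (no xy shift), then shift; ang=world angle of tool x"""
    s=r.read_state(); R=np.array(s['tcp_rot']); p=np.array(s['tool_pos']) if ref is None else np.array(ref)
    a=np.degrees(np.arctan2(R[1,0],R[0,0])); rows=[]
    print('t',round(s['time'],2),'pos',np.round(s['tool_pos'],4),'ang',round(a%360,2),'gap',round(s['finger_gap'],4),'F',np.round(s['ft_force'],1))
    if ang is not None:
        da=(ang-a+180)%360-180; k=int(np.ceil(abs(da)/6)) or 1
        rows+=[[op,[0,0,0],round(-da/6/k,3)]]*k
        c,q=np.cos(np.radians(da)),np.sin(np.radians(da)); R=np.array([[c,-q,0],[q,c,0],[0,0,1]])@R
    d=R.T@(np.array(xyz)-p)/.04; m=n-len(rows)%n if len(rows)%n else n
    while np.abs(d).max()/m>.999 or np.linalg.norm(d)/m>1.2: m+=n
    rows+=[[op,[round(v/m,3)+0. for v in d],0]]*m
    print('d tool',np.round(d,3),'rows',m)
    for i in range(0,len(rows),n): print(str(rows[i:i+n]).replace(' ',''))
E
python3 - <<'E'
from h import *
plan([.40,.304,.22],171.8)
E
```

```text
t 0.9 pos [0.1828 0.5977 0.2313] ang 163.0 gap 0.0851 F [-0.3  0.1  0.1]
d tool [-6.422 -6.492  0.282] rows 14
[[1,[0,0,0],np.float64(-0.734)],[1,[0,0,0],np.float64(-0.734)],[1,[np.float64(-0.459),np.float64(-0.464),np.float64(0.02)],0],[1,[np.float64(-0.459),np.float64(-0.464),np.float64(0.02)],0],[1,[np.float64(-0.459),np.float64(-0.464),np.float64(0.02)],0],[1,[np.float64(-0.459),np.float64(-0.464),np.float64(0.02)],0],[1,[np.float64(-0.459),np.float64(-0.464),np.float64(0.02)],0],[1,[np.float64(-0.459),np.float64(-0.464),np.float64(0.02)],0]]
[[1,[np.float64(-0.459),np.float64(-0.464),np.float64(0.02)],0],[1,[np.float64(-0.459),np.float64(-0.464),np.float64(0.02)],0],[1,[np.float64(-0.459),np.float64(-0.464),np.float64(0.02)],0],[1,[np.float64(-0.459),np.float64(-0.464),np.float64(0.02)],0],[1,[np.float64(-0.459),np.float64(-0.464),np.float64(0.02)],0],[1,[np.float64(-0.459),np.float64(-0.464),np.float64(0.02)],0],[1,[np.float64(-0.459),np.float64(-0.464),np.float64(0.02)],0],[1,[np.float64(-0.459),np.float64(-0.464),np.float64(0.02)],0]]
```

Call:
{"api": "move_arm", "payload": {
  "motion": [
    [1,[0,0,0],-0.734],
    [1,[0,0,0],-0.734],
    [1,[-0.46,-0.46,0.02],0],
    [1,[-0.46,-0.46,0.02],0],
    [1,[-0.46,-0.46,0.02],0],
    [1,[-0.46,-0.46,0.02],0],
    [1,[-0.46,-0.46,0.02],0],
    [1,[-0.46,-0.46,0.02],0]
  ]
}}

```text
time: 1.7
tool_pos: [0.2769, 0.4718, 0.2266]
tcp_rot: [[-0.99, 0.143, 0.0], [0.143, 0.99, 0.0], [-0.0, 0.0, -1.0]]
ft_force: [0.6, 0.8, -0.1]
finger_gap: 0.0859
grip_force: 0.0
```

Call:
{"api": "move_arm", "payload": {
  "motion": [
    [1,[-0.46,-0.46,0.02],0],
    [1,[-0.46,-0.46,0.02],0],
    [1,[-0.46,-0.46,0.02],0],
    [1,[-0.46,-0.46,0.02],0],
    [1,[-0.46,-0.46,0.02],0],
    [1,[-0.46,-0.46,0.02],0],
    [1,[-0.46,-0.46,0.02],0],
    [1,[-0.46,-0.46,0.02],0]
  ]
}}

```text
time: 2.5
tool_pos: [0.4016, 0.3051, 0.2203]
tcp_rot: [[-0.99, 0.143, 0.0], [0.143, 0.99, 0.0], [-0.0, 0.0, -1.0]]
ft_force: [-0.1, -0.1, 0.5]
finger_gap: 0.0851
grip_force: 0.0
```

```bash
sed -i 's/\[round(v\/m,3)+0. for v in d\]/[float(round(v\/m,3))+0. for v in d]/; s/round(-da\/6\/k,3)/float(round(-da\/6\/k,3))/' h.py
python3 - <<'E'
from h import *
p,d,i=snap('wrist'); save('w1.png',p); W=world(d,i); s=r.read_state(); print(s['tool_pos'],s['tcp_rot'][:,0] if hasattr(s['tcp_rot'],'shape') else s['tcp_rot'])
for q in models.cut_out('wrist','terminal'):
    m=q['region']&(d>0); P=W[m]; P=P[(P[:,2]>.008)&(P[:,2]<.045)]
    if len(P)<50: continue
    col=p[m].mean(0)
    print(q['p'],q['rect'],col,cv2.minAreaRect((P[:,:2]*1000).astype(np.float32)),np.percentile(P[:,2],[5,50,95]))
    T=P[(P[:,2]>.020)&(P[:,2]<.027)]; print('top face',cv2.minAreaRect((T[:,:2]*1000).astype(np.float32)))
E
```

```text
[0.40451207 0.30097133 0.22021941] [-0.98910402  0.14720638 -0.00187329]
0.9 [281.5, 189.6, 58.4, 119.6] [166.79928432 189.72787899 198.36174366] ((419.9338073730469, 308.133056640625), (56.02925491333008, 118.16179656982422), 80.87731170654297) [0.02309484 0.0260106  0.03335329]
top face ((419.9339904785156, 308.1330261230469), (56.02925491333008, 118.16144561767578), 80.87731170654297)
0.66 [364.6, 6.2, 29.9, 12.3] [170.50672646  76.09865471  24.49775785] ((261.1701354980469, 406.48345947265625), (20.76579475402832, 7.591944694519043), 73.95634460449219) [0.00922278 0.02138544 0.02548442]
top face ((262.34228515625, 408.7129211425781), (16.659954071044922, 6.708251953125), 81.0316162109375)
0.64 [144.0, 73.7, 142.2, 141.3] [135.44105333 127.40623623 114.08704275] ((290.8941650390625, 199.44964599609375), (119.12340545654297, 56.67047119140625), 34.26778030395508) [0.02117412 0.025999   0.03339955]
top face ((290.80755615234375, 199.36474609375), (118.99626159667969, 56.455528259277344), 34.13408279418945)
```

View pics/w1.png

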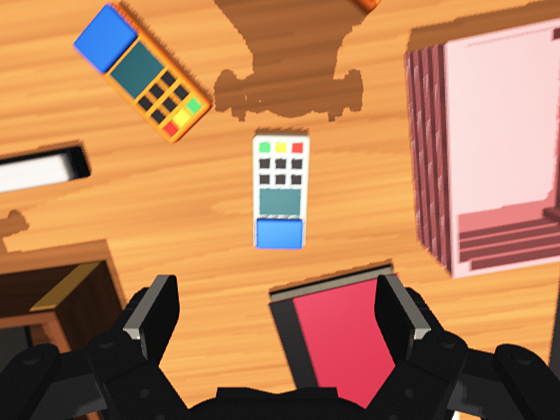

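The white terminal is at (281,190), clear of the orange one at (145,75). Its measured 118×56 mm and 24 mm height match the description, giving a centre of (0.420, 0.308) and yaw -9.1°.

Run:
```python
from h import *
plan([.420,.308,.2203],170.9); plan([.42,.308,.003])
```

```text
t 2.6 pos [0.4034 0.3026 0.2203] ang 171.5 gap 0.0854 F [ 0.7 -0.2 -0.3]
d tool [-0.389  0.198 -0.001] rows 7
[[1,[0,0,0],0.1],[1,[-0.056,0.028,0.0],0],[1,[-0.056,0.028,0.0],0],[1,[-0.056,0.028,0.0],0],[1,[-0.056,0.028,0.0],0],[1,[-0.056,0.028,0.0],0],[1,[-0.056,0.028,0.0],0],[1,[-0.056,0.028,0.0],0]]
t 2.6 pos [0.4034 0.3026 0.2203] ang 171.5 gap 0.0854 F [ 0.7 -0.2 -0.3]
d tool [-0.384  0.199  5.432] rows 8
[[1,[-0.048,0.025,0.679],0],[1,[-0.048,0.025,0.679],0],[1,[-0.048,0.025,0.679],0],[1,[-0.048,0.025,0.679],0],[1,[-0.048,0.025,0.679],0],[1,[-0.048,0.025,0.679],0],[1,[-0.048,0.025,0.679],0],[1,[-0.048,0.025,0.679],0]]
```

Call:
{"api": "move_arm", "payload": {
  "motion": [
    [1,[-0.2,0.1,0],0.1],
    [1,[-0.19,0.1,0.2],0],
    [1,[0,0,0.95],0],
    [1,[0,0,0.95],0],
    [1,[0,0,0.95],0],
    [1,[0,0,0.95],0],
    [1,[0,0,0.9],0],
    [1,[0,0,0.3],0]
  ]
}}

```text
time: 3.4
tool_pos: [0.4155, 0.3112, 0.0082]
tcp_rot: [[-0.988, 0.151, -0.004], [0.151, 0.988, -0.003], [0.004, -0.004, -1.0]]
ft_force: [-0.8, 0.8, -0.5]
finger_gap: 0.085
grip_force: 0.0
```

Run:
```python
from h import *
plan([.42,.308,.003],170.9)
```

```text
t 3.4 pos [0.4155 0.3112 0.0082] ang 171.3 gap 0.085 F [-0.8  0.8 -0.5]
d tool [-0.123 -0.061  0.13 ] rows 7
[[1,[0,0,0],0.067],[1,[-0.018,-0.009,0.019],0],[1,[-0.018,-0.009,0.019],0],[1,[-0.018,-0.009,0.019],0],[1,[-0.018,-0.009,0.019],0],[1,[-0.018,-0.009,0.019],0],[1,[-0.018,-0.009,0.019],0],[1,[-0.018,-0.009,0.019],0]]
```

Call:
{"api": "move_arm", "payload": {
  "motion": [
    [1,[0,0,0],0],
    [1,[0,0,0],0],
    [-1,[0,0,0],0],
    [-1,[0,0,0],0],
    [-1,[0,0,0],0],
    [-1,[0,0,0],0],
    [-1,[0,0,0],0],
    [-1,[0,0,0],0]
  ],
  "squeeze": 25
}}

```text
time: 4.2
tool_pos: [0.4184, 0.3119, 0.0136]
tcp_rot: [[-0.988, 0.153, 0.002], [0.153, 0.988, 0.001], [-0.001, 0.002, -1.0]]
ft_force: [-0.9, -1.9, 6.3]
finger_gap: 0.055
grip_force: 25.3
```

Call:
{"api": "move_arm", "payload": {
  "motion": [
    [-1,[0,0,-0.1],0],
    [-1,[0,0,-0.2],0],
    [-1,[0,0,-0.5],0],
    [-1,[0,0,-0.9],0],
    [-1,[0,0,-0.9],0],
    [-1,[0,0,-0.9],0],
    [-1,[0,0,-0.9],0],
    [-1,[0,0,-0.5],0]
  ]
}}

```text
time: 5.0
tool_pos: [0.4182, 0.312, 0.2118]
tcp_rot: [[-0.988, 0.153, 0.003], [0.153, 0.988, 0.003], [-0.002, 0.003, -1.0]]
ft_force: [0.8, 0.9, -4.1]
finger_gap: 0.0549
grip_force: 28.1
```

Run:
```python
from h import *
p,d,i=snap('wrist'); save('w2.png',p); W=world(d,i)
for q in models.cut_out('wrist','terminal')[:2]:
    m=q['region']&(d>0); P=W[m]; print(q['p'],q['rect'],np.percentile(P,[2,50,98],axis=0).round(4).tolist(),cv2.minAreaRect((P[:,:2]*1000).astype(np.float32)))
plan([.5705,-.0265,.2],180,op=-1)
```

```text
0.94 [276.6, 271.2, 137.9, 242.8] [[0.3615, 0.2851, 0.2134], [0.4056, 0.3139, 0.224], [0.4643, 0.3431, 0.2315]] ((485.187255859375, 302.9631042480469), (147.0579833984375, 249.1263427734375), 81.61100769042969)
0.78 [125.9, 65.2, 146.5, 127.4] [[0.2477, 0.158, 0.0133], [0.2899, 0.2024, 0.0259], [0.3443, 0.247, 0.0338]] ((292.5126037597656, 196.0591278076172), (120.53861999511719, 63.743255615234375), 34.04253387451172)
t 5.1 pos [0.4189 0.3126 0.2116] ang 171.2 gap 0.0551 F [ 0.9  0.5 -3.9]
d tool [-3.79  -8.479  0.262] rows 14
[[-1,[0,0,0],-0.734],[-1,[0,0,0],-0.734],[-1,[-0.271,-0.606,0.019],0],[-1,[-0.271,-0.606,0.019],0],[-1,[-0.271,-0.606,0.019],0],[-1,[-0.271,-0.606,0.019],0],[-1,[-0.271,-0.606,0.019],0],[-1,[-0.271,-0.606,0.019],0]]
[[-1,[-0.271,-0.606,0.019],0],[-1,[-0.271,-0.606,0.019],0],[-1,[-0.271,-0.606,0.019],0],[-1,[-0.271,-0.606,0.019],0],[-1,[-0.271,-0.606,0.019],0],[-1,[-0.271,-0.606,0.019],0],[-1,[-0.271,-0.606,0.019],0],[-1,[-0.271,-0.606,0.019],0]]
```

View pics/w2.png

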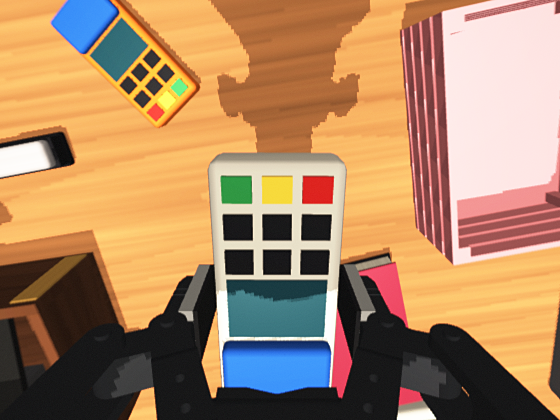

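The terminal is held squarely: body centred at column 277, pads at about (200,290) and (355,290), hump at the bottom. The underside sits about 13.6 mm below the TCP.

Call:
{"api": "move_arm", "payload": {
  "motion": [
    [-1,[0,0,0],-0.734],
    [-1,[0,0,0],-0.734],
    [-1,[-0.26,-0.6,0.02],0],
    [-1,[-0.26,-0.6,0.02],0],
    [-1,[-0.26,-0.6,0.02],0],
    [-1,[-0.26,-0.6,0.02],0],
    [-1,[-0.26,-0.6,0.02],0],
    [-1,[-0.26,-0.6,0.02],0]
  ]
}}

```text
time: 5.9
tool_pos: [0.4794, 0.1662, 0.2018]
tcp_rot: [[-1.0, -0.0, -0.002], [-0.0, 1.0, -0.001], [0.002, -0.001, -1.0]]
ft_force: [-0.5, 0.5, -1.8]
finger_gap: 0.0549
grip_force: 28.1
```

Call:
{"api": "move_arm", "payload": {
  "motion": [
    [-1,[-0.26,-0.6,0.02],0],
    [-1,[-0.26,-0.6,0.02],0],
    [-1,[-0.26,-0.6,0.02],0],
    [-1,[-0.26,-0.6,0.02],0],
    [-1,[-0.26,-0.6,0.02],0],
    [-1,[-0.26,-0.6,0.02],0],
    [-1,[-0.26,-0.6,0.02],0],
    [-1,[-0.26,-0.6,0.02],0]
  ]
}}

```text
time: 6.7
tool_pos: [0.5626, -0.0254, 0.1952]
tcp_rot: [[-1.0, -0.0, -0.003], [-0.0, 1.0, -0.0], [0.003, -0.0, -1.0]]
ft_force: [-0.2, -0.7, -3.5]
finger_gap: 0.0548
grip_force: 28.1
```

Run:
```python
from h import *
r.read_state()
p,d,i=snap('wrist'); save('w3.png',p); W=world(d,i); s=r.read_state(); print(s['tool_pos'])
for t in ['case','lid','turnbutton']:
  for q in models.cut_out('wrist',t)[:2]: print(t,q['p'],np.round(q['rect']))
q=models.cut_out('wrist','terminal')[0]; m=q['region']&(d>0)&(W[...,2]>.15); P=W[m]
T=P[P[:,0]<s['tool_pos'][0]-.01]
A=np.c_[T[:,:2],np.ones(len(T))]; k=np.linalg.lstsq(A,T[:,2],rcond=None)[0]; print('plane',k,'at tcp',k@[*s['tool_pos'][:2],1])
print('term x min,y range',np.percentile(P[:,0],1),np.percentile(T[:,1],[1,99]))
X,Y,Z=W[...,0],W[...,1],W[...,2]
p=p.astype(int)
red=(p[...,0]>110)&(p[...,1]<70)&(p[...,2]<80)
b=red&(Z>.13)&(Z<.17)&(X<.5); print('knob',b.sum(),W[b].mean(0) if b.any() else '')
b=red&(Z>.01)&(Z<.06); print('lip',b.sum(),W[b].mean(0) if b.any() else '',W[b].min(0) if b.any() else '',W[b].max(0) if b.any() else '')
b=(Z>.095)&(Z<.108)&(X>.4)&(X<.72); P=W[b]; print('rim',P.min(0),P.max(0))
plan([.5635,-.027,.09],180,op=-1)
```

```text
[ 0.56392642 -0.03062646  0.19534533]
case 0.94 [278. 211. 368. 418.]
lid 0.59 [277. 378. 318.  85.]
turnbutton 0.7 [264.  40. 156.  76.]
plane [ 0.09244523 -0.00093911  0.1579165 ] at tcp 0.2100775688097073
term x min,y range 0.5060228107471992 [-0.05157112  0.00193323]
knob 841 [ 0.4511866  -0.00487669  0.15501102]
lip 6359 [ 0.56279296 -0.02905841  0.01332386] [ 0.48969243 -0.29032797  0.0100042 ] [0.76639084 0.25410102 0.05973147]
rim [ 0.43789011 -0.14637907  0.09500869] [0.6765868  0.0951758  0.10795576]
t 6.95 pos [ 0.5624 -0.0238  0.1956] ang 180.02 gap 0.055 F [-0.9  1.  -3.2]
d tool [-0.034 -0.08   2.64 ] rows 7
[[-1,[0,0,0],0.003],[-1,[-0.005,-0.011,0.377],0],[-1,[-0.005,-0.011,0.377],0],[-1,[-0.005,-0.011,0.377],0],[-1,[-0.005,-0.011,0.377],0],[-1,[-0.005,-0.011,0.377],0],[-1,[-0.005,-0.011,0.377],0],[-1,[-0.005,-0.011,0.377],0]]
```

View pics/w3.png

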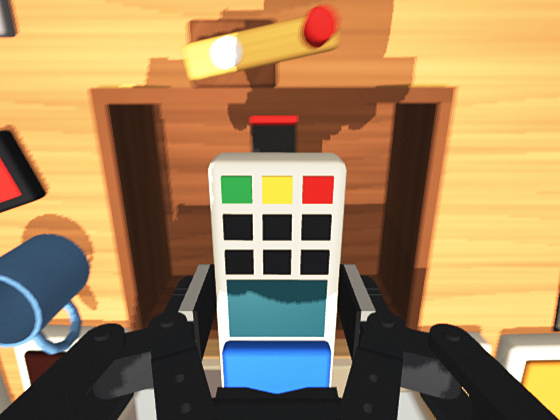

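The terminal (column 277) sits over the rest, with the red lip visible at (274,120). The open case surrounds it, and the turnbutton is at (260,45) with its knob at (321,25). Next I measure the terminal-to-lip offset within this same image.

Run:
```python
from h import *
ps=[]
for k in range(3):
    p,d,i=snap('wrist'); W=world(d,i); s=r.read_state(); p=p.astype(int)
    sub=np.zeros((420,560),bool); sub[105:135,235:315]=1
    red=sub&(p[...,0]>100)&(p[...,1]<70)&(p[...,2]<80)&(d>0); v,u=np.nonzero(red)
    P=W[red]; print('lip px',u.min(),u.max(),v.min(),v.max(),'y',np.percentile(P[:,1],[2,98]).round(4),'x',np.percentile(P[:,0],[2,98]).round(4),'z',np.percentile(P[:,2],[5,95]).round(4))
    blk=sub&(p.sum(-1)<110)&(np.mgrid[:420,:560][0]>126); P=W[blk&(d>0)]; print(' strip y',np.percentile(P[:,1],[2,98]).round(4),'z',np.median(P[:,2]).round(4))
    q=(W[...,2]>.19)&(W[...,2]<.23); q[:140]=0;q[260:]=0; q[:,:190]=0;q[:,360:]=0; P=W[q]; print(' term y',np.percentile(P[:,1],[1,99]).round(4),'x0',np.percentile(P[:,0],[.5,1]).round(4), 'tcp',np.round(s['tool_pos'],4),i['t'])
    X,Y,Z=W[...,0],W[...,1],W[...,2]; b=(Z>.096)&(Z<.106)&(abs(Y+.026)>.06)&(X>.45)&(X<.5); print(' rim x',np.percentile(X[b],[2,98]).round(4))
```

```text
lip px 235 314 105 134 y [-0.0606  0.0106] x [0.4932 0.5183] z [0.0099 0.0376]
 strip y [-0.0448 -0.0067] z 0.0277
 term y [-0.0502  0.0035] x0 [0.5057 0.5058] tcp [ 0.5625 -0.0233  0.1959] [ 0.02385983 -0.56338958  0.16702476]
 rim x [0.4775 0.4987]
lip px 235 314 105 134 y [-0.06    0.0111] x [0.4934 0.5186] z [0.0098 0.0375]
 strip y [-0.0444 -0.0071] z 0.0277
 term y [-0.0497  0.004 ] x0 [0.5058 0.5059] tcp [ 0.5626 -0.0231  0.1962] [ 0.0238691  -0.56358521  0.16698879]
 rim x [0.4775 0.4986]
lip px 235 314 105 134 y [-0.0598  0.0114] x [0.4937 0.5188] z [0.0099 0.0375]
 strip y [-0.0442 -0.007 ] z 0.0278
 term y [-0.0495  0.0041] x0 [0.506  0.5061] tcp [ 0.5628 -0.0232  0.1964] [ 0.02396073 -0.56382825  0.16690089]
 rim x [0.4772 0.4987]
```

Call:
{"api": "move_arm", "payload": {
  "motion": [
    [-1,[0,-0.07,0.4],0],
    [-1,[0,0,0.5],0],
    [-1,[0,0,0.5],0],
    [-1,[0,0,0.5],0],
    [-1,[0,0,0.5],0],
    [-1,[0,0,0.4],0],
    [-1,[0,0,0.1],0],
    [-1,[0,0,0],0]
  ],
  "squeeze": 20
}}

```text
time: 7.9
tool_pos: [0.563, -0.0266, 0.0806]
tcp_rot: [[-1.0, -0.001, -0.001], [-0.001, 1.0, 0.0], [0.001, 0.0, -1.0]]
ft_force: [-0.5, -0.1, -2.7]
finger_gap: 0.0549
grip_force: 28.1
```

Call:
{"api": "move_arm", "payload": {
  "motion": [
    [-1,[0,0,0.06],0],
    [-1,[0,0,0.06],0],
    [-1,[0,0,0.06],0],
    [-1,[0,0,0.06],0],
    [-1,[0,0,0.06],0],
    [-1,[0,0,0.06],0],
    [-1,[0,0,0],0],
    [-1,[0,0,0],0]
  ]
}}

```text
time: 8.7
tool_pos: [0.563, -0.0272, 0.0665]
tcp_rot: [[-1.0, -0.0, -0.001], [-0.0, 1.0, 0.0], [0.001, 0.0, -1.0]]
ft_force: [-3.3, -0.4, 1.1]
finger_gap: 0.0551
grip_force: 28.6
```

```bash
cat > m.py <<'E'
from h import *
p,d,i=snap('wrist'); W=world(d,i); s=r.read_state(); print(s['time'],np.round(s['tool_pos'],4),np.round(s['ft_force'],1))
q=models.cut_out('wrist','terminal')
q=[a for a in q if a['rect'][2]>60][0]; P=W[q['region']&(d>0)]
T=P[(P[:,0]<np.percentile(P[:,0],2)+.07)&(P[:,2]<.12)]
A=np.c_[T[:,:2],np.ones(len(T))]; k=np.linalg.lstsq(A,T[:,2],rcond=None)[0]
print('slope deg',np.degrees(np.arctan(k[:2])),'y',np.percentile(T[:,1],[1,99]),'low end',np.percentile(T[:,0],1),T[T[:,0]<np.percentile(T[:,0],3)][:,2].mean())
E
python3 m.py
```

```text
8.75 [ 0.5632 -0.0272  0.0665] [-2.9 -0.1  1.2]
slope deg [80.05827889 48.16850558] y [-0.07135652 -0.00829834] low end 0.441555878790326 0.0011297815522352142
```

Call:
{"api": "move_arm", "payload": {
  "motion": [
    [-1,[0,0,0.05],0],
    [-1,[0,0,0.05],0],
    [-1,[0,0,0.05],0],
    [-1,[0,0,0.05],0],
    [-1,[0,0,0.03],0],
    [-1,[0,0,0.03],0],
    [-1,[0,0,0],0],
    [-1,[0,0,0],0]
  ]
}}

```text
time: 9.6
tool_pos: [0.5634, -0.0271, 0.056]
tcp_rot: [[-1.0, -0.0, 0.0], [-0.0, 1.0, 0.0], [-0.0, 0.0, -1.0]]
ft_force: [-2.7, -0.2, 0.8]
finger_gap: 0.0551
grip_force: 28.7
```

```bash
cat > m.py <<'E'
from h import *
p,d,i=snap('wrist'); W=world(d,i); s=r.read_state(); print(s['time'],np.round(s['tool_pos'],4),np.round(s['ft_force'],1))
X,Y,Z=W[...,0],W[...,1],W[...,2]
m=(p.min(-1)>110)&(X>.49)&(X<.57)&(abs(Y+.026)<.04)&(Z>.03)&(Z<.12); T=W[m]
A=np.c_[T[:,:2],np.ones(len(T))]; k=np.linalg.lstsq(A,T[:,2],rcond=None)[0]
print(m.sum(),'slope deg',np.degrees(np.arctan(k[:2])),'y',np.percentile(T[:,1],[1,99]),'low end',np.percentile(T[:,0],1),T[T[:,0]<np.percentile(T[:,0],3)][:,2].mean())
import sys; save(sys.argv[1],p)
E
python3 m.py w4.png
```

```text
9.65 [ 0.5635 -0.0272  0.0561] [-2.6  0.6 -0.4]
10777 slope deg [20.50895134  0.47221321] y [-0.05973349  0.00622908] low end 0.5093267067069236 0.05256907146648768
```

View pics/w4.png

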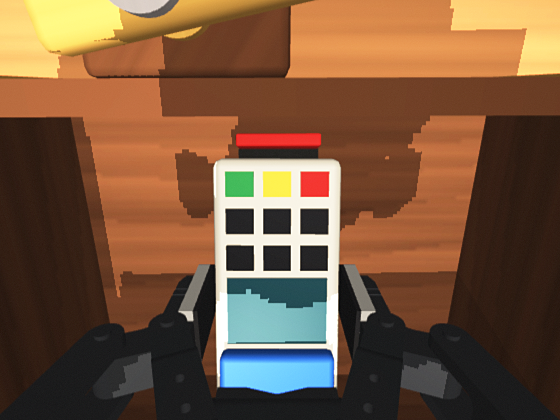

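The terminal now lies along the slope. Its centre column is 277 against the lip's 278, and the gap to the lip is at rows 146–158. I lower it the last 2 mm, ease it about 3 mm toward the lip, then release.

Call:
{"api": "move_arm", "payload": {
  "motion": [
    [-1,[0.02,0,0.02],0],
    [-1,[0.02,0,0.02],0],
    [-1,[0.02,0,0.01],0],
    [-1,[0.02,0,0],0],
    [-1,[0,0,0],0],
    [-1,[0,0,0],0],
    [-1,[0,0,0],0],
    [-1,[0,0,0],0]
  ]
}}

```text
time: 10.45
tool_pos: [0.5602, -0.0272, 0.0541]
tcp_rot: [[-1.0, -0.0, 0.0], [-0.0, 1.0, 0.0], [-0.0, 0.0, -1.0]]
ft_force: [0.7, 0.2, 1.7]
finger_gap: 0.0552
grip_force: 28.6
```

```bash
python3 m.py w5.png
```

```text
10.5 [ 0.5602 -0.0272  0.0541] [ 0.5 -0.2 -0.1]
11424 slope deg [19.85735095  0.41749389] y [-0.05975197  0.00618925] low end 0.5065251149245878 0.04927061969683923
```

Call:
{"api": "move_arm", "payload": {
  "motion": [
    [0.0,[0,0,0],0],
    [0.3,[0,0,0],0],
    [0.5,[0,0,0],0],
    [0.8,[0,0,0],0],
    [1,[0,0,0],0],
    [1,[0,0,0],0],
    [1,[0,0,-0.1],0],
    [1,[0,0,-0.3],0]
  ]
}}

```text
time: 11.3
tool_pos: [0.5593, -0.0272, 0.0697]
tcp_rot: [[-1.0, -0.0, -0.002], [-0.0, 1.0, -0.0], [0.002, -0.0, -1.0]]
ft_force: [-0.4, 0.1, -0.6]
finger_gap: 0.0856
grip_force: 0.0
```

Call:
{"api": "move_arm", "payload": {
  "motion": [
    [1,[0,0,-0.8],0],
    [1,[0,0,-0.9],0],
    [1,[0,0,-0.9],0],
    [1,[0,0,-0.9],0],
    [1,[0,0,-0.2],0],
    [1,[0,0,0],0],
    [1,[0,0,0],0],
    [1,[0,0,0],0]
  ]
}}

```text
time: 12.1
tool_pos: [0.5592, -0.0271, 0.2167]
tcp_rot: [[-1.0, -0.0, -0.003], [-0.0, 1.0, -0.0], [0.003, -0.0, -1.0]]
ft_force: [-0.7, 0.2, -0.6]
finger_gap: 0.0854
grip_force: 0.0
```

```bash
python3 m.py w6.png; python3 -c "
from h import *
p,d,i=snap('top');W=world(d,i);save('top1.png',p)
q=models.cut_out('top','terminal')
for a in q: 
  P=W[a['region']&(d>0)]; print(a['p'],np.round(a['rect']),np.median(P,0).round(3),cv2.minAreaRect((P[:,:2]*1000).astype(np.float32)))
"
```

```text
12.15 [ 0.5593 -0.0271  0.2167] [ 0.6 -0.4  0.2]
2715 slope deg [14.81214562  0.11464069] y [-0.05368087  0.00073819] low end 0.5070104881856015 0.049249404631723545
0.85 [157. 292.  35.  42.] [0.205 0.386 0.026] ((203.1273193359375, 389.7469482421875), (120.11099243164062, 64.76596069335938), 42.95203399658203)
0.76 [215. 265.  33.  33.] [0.289 0.198 0.027] ((288.0992736816406, 199.8263397216797), (122.240234375, 60.746036529541016), 34.652286529541016)
```

View pics/w6.png

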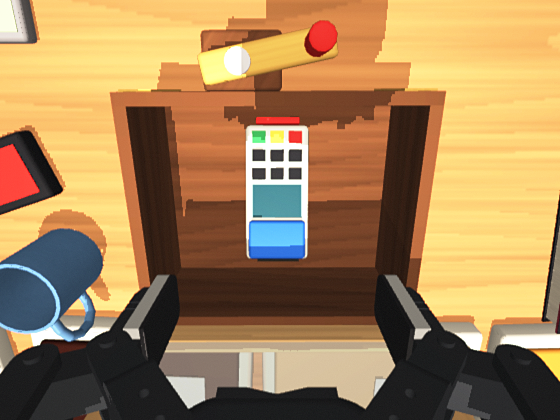

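The terminal is on the rest: slope 14.8°, y centre -0.0265 and a small gap to the lip at (277,120). The gripper is clear of it. Next I go over and behind the lid with the fingers shut.

Call:
{"api": "move_arm", "payload": {
  "motion": [
    [-1,[0,0,-0.9],0],
    [-1,[0,0,-0.9],0],
    [-1,[0,0,-0.9],0],
    [-1,[0,0,-0.9],0],
    [-1,[-0.85,0,0],0],
    [-1,[-0.85,0,0],0],
    [-1,[-0.85,0,0],0],
    [-1,[-0.85,0,0],0]
  ]
}}

```text
time: 13.05
tool_pos: [0.6973, -0.027, 0.3613]
tcp_rot: [[-1.0, -0.001, -0.001], [-0.001, 1.0, 0.0], [0.001, 0.0, -1.0]]
ft_force: [-1.0, 0.1, 1.2]
finger_gap: 0.0
grip_force: 0.0
```

Call:
{"api": "move_arm", "payload": {
  "motion": [
    [-1,[-0.5,0,0],0],
    [-1,[-0.5,0,0],0],
    [-1,[0,0,0],0],
    [-1,[0,0,0.7],0],
    [-1,[0,0,0.7],0],
    [-1,[0,0,0.7],0],
    [-1,[0,0,0],0],
    [-1,[0,0,0],0]
  ]
}}

```text
time: 13.85
tool_pos: [0.7357, -0.0271, 0.2783]
tcp_rot: [[-1.0, -0.0, -0.001], [-0.0, 1.0, -0.0], [0.001, -0.0, -1.0]]
ft_force: [0.4, -0.0, 1.4]
finger_gap: -0.0001
grip_force: 0.0
```

Call:
{"api": "move_arm", "payload": {
  "motion": [
    [-1,[0.34,0,0.02],0],
    [-1,[0.34,0,0.02],0],
    [-1,[0.34,0,0.02],0],
    [-1,[0.32,0,0.02],0],
    [-1,[0.3,0,0.05],0],
    [-1,[0.3,0,0.05],0],
    [-1,[0.3,0,0.05],0],
    [-1,[0.3,0,0.05],0]
  ]
}}

```text
time: 14.65
tool_pos: [0.6359, -0.0275, 0.2699]
tcp_rot: [[-1.0, 0.0, 0.006], [0.0, 1.0, 0.0], [-0.006, 0.0, -1.0]]
ft_force: [3.6, -1.0, -0.7]
finger_gap: -0.0002
grip_force: 1.1
```

Call:
{"api": "move_arm", "payload": {
  "motion": [
    [-1,[0.29,0,0.14],0],
    [-1,[0.29,0,0.14],0],
    [-1,[0.29,0,0.14],0],
    [-1,[0.29,0,0.14],0],
    [-1,[0.24,0,0.22],0],
    [-1,[0.24,0,0.22],0],
    [-1,[0.24,0,0.22],0],
    [-1,[0.24,0,0.22],0]
  ]
}}

```text
time: 15.45
tool_pos: [0.5515, -0.0274, 0.2118]
tcp_rot: [[-1.0, 0.0, 0.006], [0.0, 1.0, 0.0], [-0.006, 0.0, -1.0]]
ft_force: [1.9, 0.5, 1.3]
finger_gap: -0.0005
grip_force: 0.7
```

Right on the arc with low forces.

Call:
{"api": "move_arm", "payload": {
  "motion": [
    [-1,[0.16,0,0.29],0],
    [-1,[0.16,0,0.29],0],
    [-1,[0.16,0,0.29],0],
    [-1,[0.16,0,0.29],0],
    [-1,[0.07,0,0.28],0],
    [-1,[0.07,0,0.28],0],
    [-1,[0.07,0,0.28],0],
    [-1,[0.07,0,0.28],0]
  ]
}}

```text
time: 16.25
tool_pos: [0.5132, -0.0272, 0.1173]
tcp_rot: [[-1.0, -0.0, 0.001], [-0.0, 1.0, -0.0], [-0.001, -0.0, -1.0]]
ft_force: [2.0, -0.3, 0.6]
finger_gap: -0.0001
grip_force: 0.5
```

Call:
{"api": "move_arm", "payload": {
  "motion": [
    [-1,[0,0,0.1],0],
    [-1,[0,0,0.1],0],
    [-1,[0,0,0.05],0],
    [-1,[0,0,0.05],0],
    [-1,[0,0,0.05],0],
    [-1,[0,0,0],0],
    [-1,[0,0,0],0],
    [-1,[0,0,0],0]
  ]
}}

```text
time: 17.05
tool_pos: [0.5126, -0.0272, 0.1104]
tcp_rot: [[-1.0, 0.001, 0.001], [0.001, 1.0, 0.003], [-0.001, 0.003, -1.0]]
ft_force: [-28.4, 0.5, 76.2]
finger_gap: -0.0004
grip_force: 38.1
```

The lid is shut; it pressed firmly at z = 0.110. I back off and check.

Call:
{"api": "move_arm", "payload": {
  "motion": [
    [-1,[0,0,-0.15],0],
    [-1,[0,0,-0.4],0],
    [-1,[0,0,-0.8],0],
    [-1,[0,0,-0.8],0],
    [-1,[0.3,0,-0.8],0],
    [-1,[0.3,0,-0.2],0],
    [-1,[0,0,0],0],
    [-1,[0,0,0],0]
  ]
}}

```text
time: 17.85
tool_pos: [0.489, -0.0271, 0.2299]
tcp_rot: [[-1.0, -0.0, 0.0], [-0.0, 1.0, 0.0], [-0.0, 0.0, -1.0]]
ft_force: [-0.3, -0.4, -0.1]
finger_gap: 0.0001
grip_force: 0.0
```

Run:
```python
from h import *
s=r.read_state(); print(s['time'],s['tool_pos'],np.round(s['qpos'],1))
for n in ['top','side','wrist']:
    p,d,i=snap(n); W=world(d,i); X,Y,Z=W[...,0],W[...,1],W[...,2]; 
    if n=='wrist': save('w7.png',p)
    p=p.astype(int)
    k=(p[...,0]>100)&(p[...,1]<70)&(p[...,2]<80)&(X>.4)&(X<.49)&(abs(Y)<.04)&(Z>.153)&(Z<.165); P=W[k]
    print(n,'knob',k.sum(),P.mean(0) if len(P) else '',np.ptp(P,0) if len(P) else '')
    if len(P)>4: print(cv2.minEnclosingCircle((P[:,:2]*1000).astype(np.float32)))
    b=(Z>.118)&(Z<.130)&(X>.42)&(X<.475)&(Y>-.1)&(Y<.03); P=W[b]; print(' bar',cv2.minAreaRect((P[:,:2]*1000).astype(np.float32)) if len(P)>5 else '')
    L=W[(X>.475)&(X<.51)&(abs(Y+.026)<.11)&(Z>.09)&(Z<.15)]; print(' lid front z',len(L),np.percentile(L[:,2],[10,50,90]) if len(L) else '')
```

```text
17.85 [ 0.48903844 -0.02705748  0.22985129] [-17.9  10.2  17.7 110.8  -3.6  59.5  91.4]
top knob 0  
 bar ((447.7426452636719, 9.293285369873047), (3.2666409015655518, 19.18212127685547), 89.05225372314453)
 lid front z 264 [0.10204477 0.11189333 0.1171843 ]
side knob 8 [ 0.44827273 -0.00757541  0.15649903] [0.00672035 0.01130589 0.00667025]
((447.58111572265625, -8.292423248291016), 5.784748077392578)
 bar ((454.8738098144531, -37.47560501098633), (20.632322311401367, 88.09585571289062), 11.020340919494629)
 lid front z 579 [0.10423135 0.11116287 0.11426565]
wrist knob 466 [ 0.44884122 -0.00217879  0.15772516] [0.01568731 0.01514552 0.00685496]
((449.3190002441406, -2.179615020751953), 7.9173808097839355)
 bar ((455.6453552246094, -32.53103256225586), (20.388919830322266, 88.05887603759766), 11.822552680969238)
 lid front z 12539 [0.10106879 0.11248414 0.11360431]
```

View pics/w7.png

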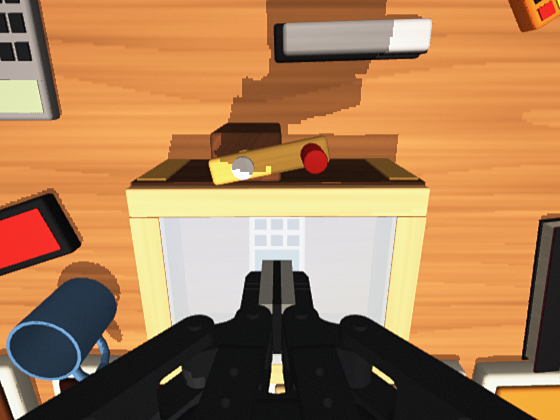

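The lid is shut (front edge top at z ≈ 0.112) and the terminal shows under the pane at (278,235). The turnbutton's wing runs from (240,168) to the red knob at (314,158). That gives pivot (0.4594, -0.0511) and knob (0.4495, -0.0021). I turn the tool so it grips the knob along its path.

Call:
{"api": "move_arm", "payload": {
  "motion": [
    [1,[0,0,0],0.936],
    [1,[0,0,0],0.936],
    [1,[0,0,0],0.936],
    [1,[0,0,0],0.936],
    [1,[0,0,0],0.936],
    [1,[0,0,0],0.936],
    [1,[0,0,0],0.936],
    [1,[0,0,0],0.936]
  ]
}}

```text
time: 18.8
tool_pos: [0.4889, -0.0272, 0.2291]
tcp_rot: [[-0.705, 0.709, -0.002], [0.709, 0.705, -0.001], [0.001, -0.002, -1.0]]
ft_force: [0.3, 0.7, -0.7]
finger_gap: 0.0853
grip_force: 0.0
```

Call:
{"api": "move_arm", "payload": {
  "motion": [
    [0.2,[0,0,0],0.936],
    [0.2,[0,0,0],0.936],
    [0.2,[0,0,0],0.936],
    [0.2,[0,0,0],0.936],
    [0.2,[0,0,0],0.936],
    [0.2,[0,0,0],0.936],
    [0.2,[0,0,0],0],
    [0.2,[0,0,0],0]
  ]
}}

```text
time: 19.6
tool_pos: [0.4889, -0.0271, 0.2295]
tcp_rot: [[-0.2, 0.98, -0.001], [0.98, 0.2, -0.001], [-0.0, -0.001, -1.0]]
ft_force: [0.1, -0.3, -0.9]
finger_gap: 0.0511
grip_force: 0.0
```

Run:
```python
from h import *
plan([.4495,-.0021,.2],None,op=.2); print(np.round(r.read_state()['qpos'],1))
```

```text
t 19.6 pos [ 0.4889 -0.0271  0.2295] ang 101.56 gap 0.0511 F [ 0.1 -0.3 -0.9]
d tool [ 0.811 -0.839  0.738] rows 8
[[0.2,[0.101,-0.105,0.092],0],[0.2,[0.101,-0.105,0.092],0],[0.2,[0.101,-0.105,0.092],0],[0.2,[0.101,-0.105,0.092],0],[0.2,[0.101,-0.105,0.092],0],[0.2,[0.101,-0.105,0.092],0],[0.2,[0.101,-0.105,0.092],0],[0.2,[0.101,-0.105,0.092],0]]
[-26.5  10.6  27.7 111.3  -5.7  59.5  15.3]
```

Call:
{"api": "move_arm", "payload": {
  "motion": [
    [0.2,[0.27,-0.28,0],0],
    [0.2,[0.27,-0.28,0],0],
    [0.2,[0.27,-0.28,0],0],
    [0.2,[0,0,0.6],0],
    [0.2,[0,0,0.6],0],
    [0.2,[0,0,0.6],0],
    [0.2,[0,0,0.4],0],
    [0.2,[0,0,0.14],0]
  ]
}}

```text
time: 20.4
tool_pos: [0.4486, -0.0022, 0.1349]
tcp_rot: [[-0.2, 0.98, -0.003], [0.98, 0.2, -0.001], [-0.0, -0.003, -1.0]]
ft_force: [0.2, 0.3, 0.6]
finger_gap: 0.0511
grip_force: 0.0
```

Call:
{"api": "move_arm", "payload": {
  "motion": [
    [0.2,[0,0,0],0],
    [-0.3,[0,0,0],0],
    [-0.6,[0,0,0],0],
    [-1,[0,0,0],0],
    [-1,[0,0,0],0],
    [-1,[0,0,0],0],
    [-1,[0,0,0],0],
    [-1,[0,0,0],0]
  ],
  "squeeze": 30
}}

```text
time: 21.2
tool_pos: [0.4501, -0.002, 0.1372]
tcp_rot: [[-0.198, 0.98, 0.001], [0.98, 0.198, 0.001], [0.0, 0.001, -1.0]]
ft_force: [-1.6, -0.4, 6.8]
finger_gap: 0.0149
grip_force: 29.4
```

Call:
{"api": "move_arm", "payload": {
  "motion": [
    [-1,[-0.005,0.109,-0.04],0.833],
    [-1,[-0.005,0.109,0],0.833],
    [-1,[-0.005,0.109,0],0.833],
    [-1,[-0.005,0.109,0],0.833],
    [-1,[-0.005,0.109,0],0.833],
    [-1,[-0.005,0.109,0],0.833],
    [-1,[-0.005,0.109,0],0.833],
    [-1,[-0.005,0.109,0],0.833]
  ]
}}

```text
time: 22.0
tool_pos: [0.4833, -0.0074, 0.1376]
tcp_rot: [[0.481, 0.877, -0.0], [0.877, -0.481, -0.001], [-0.001, -0.0, -1.0]]
ft_force: [1.2, -1.2, -6.3]
finger_gap: 0.0145
grip_force: 30.7
```

```bash
cat > k.py <<'E'
from h import *
s=r.read_state(); v=np.array(s['tool_pos'])[:2]-[.4594,-.0511]
print('radius',np.linalg.norm(v),'wing ang',np.degrees(np.arctan2(v[1],v[0]))); plan([.5094,-.0511,s['tool_pos'][2]],op=-1)
E
python3 k.py
```

```text
radius 0.0498453394429094 wing ang 61.36296233084031
t 22.0 pos [ 0.4833 -0.0074  0.1376] ang 61.24 gap 0.0145 F [ 1.2 -1.2 -6.3]
d tool [-0.645  1.098  0.   ] rows 8
[[-1,[-0.081,0.137,0.0],0],[-1,[-0.081,0.137,0.0],0],[-1,[-0.081,0.137,0.0],0],[-1,[-0.081,0.137,0.0],0],[-1,[-0.081,0.137,0.0],0],[-1,[-0.081,0.137,0.0],0],[-1,[-0.081,0.137,0.0],0],[-1,[-0.081,0.137,0.0],0]]
```

Right on the arc. I continue it.

Call:
{"api": "move_arm", "payload": {
  "motion": [
    [-1,[-0.005,0.109,0.02],0.833],
    [-1,[-0.005,0.109,0],0.833],
    [-1,[-0.005,0.109,0],0.833],
    [-1,[-0.005,0.109,0],0.833],
    [-1,[-0.005,0.109,0],0.833],
    [-1,[-0.005,0.109,0],0.833],
    [-1,[-0.005,0.109,0],0.833],
    [-1,[-0.005,0.109,0],0.833]
  ]
}}

```text
time: 22.8
tool_pos: [0.5063, -0.0334, 0.1374]
tcp_rot: [[0.932, 0.362, 0.001], [0.362, -0.932, -0.0], [0.0, 0.001, -1.0]]
ft_force: [0.0, -1.7, -0.4]
finger_gap: 0.0148
grip_force: 31.3
```

Call:
{"api": "move_arm", "payload": {
  "motion": [
    [-1,[-0.005,0.109,0],0.833],
    [-1,[-0.005,0.109,0],0.833],
    [-1,[-0.005,0.109,0],0.833],
    [-1,[-0.005,0.109,0],0.833],
    [-1,[0,0.03,0],0.23],
    [-1,[0,0,0],0],
    [-1,[0,0,0],0],
    [-1,[0,0,0],0]
  ]
}}

```text
time: 23.6
tool_pos: [0.5096, -0.0516, 0.1374]
tcp_rot: [[1.0, 0.002, 0.001], [0.002, -1.0, -0.001], [0.001, 0.001, -1.0]]
ft_force: [1.6, -4.0, 0.3]
finger_gap: 0.0147
grip_force: 31.4
```

```bash
python3 k.py
```

```text
radius 0.0502469185232104 wing ang -0.5715990792684297
t 23.6 pos [ 0.5096 -0.0516  0.1374] ang 0.11 gap 0.0147 F [ 1.6 -4.   0.3]
d tool [-0.006 -0.013 -0.   ] rows 8
[[-1,[-0.001,-0.002,0.0],0],[-1,[-0.001,-0.002,0.0],0],[-1,[-0.001,-0.002,0.0],0],[-1,[-0.001,-0.002,0.0],0],[-1,[-0.001,-0.002,0.0],0],[-1,[-0.001,-0.002,0.0],0],[-1,[-0.001,-0.002,0.0],0],[-1,[-0.001,-0.002,0.0],0]]
```

Release, rise and move aside.

Call:
{"api": "move_arm", "payload": {
  "motion": [
    [-0.3,[0,0,0],0],
    [0,[0,0,0],0],
    [0.2,[0,0,0],0],
    [0.2,[0,0,0],0],
    [0.2,[0,0,-0.2],0],
    [0.2,[0,0,-0.8],0],
    [0.2,[0,0,-0.9],0],
    [0.2,[0,0,-0.9],0]
  ]
}}

```text
time: 24.4
tool_pos: [0.5091, -0.0516, 0.2509]
tcp_rot: [[1.0, 0.0, -0.001], [0.0, -1.0, -0.0], [-0.001, 0.0, -1.0]]
ft_force: [0.4, 0.8, 0.4]
finger_gap: 0.0514
grip_force: 0.0
```

Call:
{"api": "move_arm", "payload": {
  "motion": [
    [0.2,[0,0,-0.8],0],
    [0.2,[-0.5,-0.7,0],0],
    [0.2,[-0.5,-0.7,0],0],
    [0.2,[-0.3,-0.7,0],0],
    [0.2,[0,-0.7,0],0],
    [0.2,[0,-0.7,0],0],
    [0.2,[0,0,0],0],
    [0.2,[0,0,0],0]
  ]
}}

```text
time: 25.2
tool_pos: [0.4573, 0.0888, 0.2816]
tcp_rot: [[1.0, 0.002, 0.0], [0.002, -1.0, -0.0], [0.0, 0.0, -1.0]]
ft_force: [1.4, -1.1, -0.7]
finger_gap: 0.0515
grip_force: 0.0
```

Run:
```python
from h import *
s=r.read_state(); print(s['time'],s['tool_pos'])
for n in ['top','side']:
    p,d,i=snap(n); W=world(d,i); X,Y,Z=W[...,0],W[...,1],W[...,2]
    if n=='top': cv2.imwrite('pics/top9.png',cv2.resize(p[100:310,120:400,::-1],(800,600),interpolation=cv2.INTER_CUBIC))
    b=(Z>.1195)&(Z<.131)&(X>.42)&(X<.54)&(Y>-.09)&(Y<.0); P=W[b]; print(n,' bar',cv2.minAreaRect((P[:,:2]*1000).astype(np.float32)))
    K=W[(Z>.148)&(Z<.165)&(X>.42)&(X<.54)&(Y>-.09)&(Y<.0)]; print(' knob',K.mean(0) if len(K) else '')
    for x0 in (.485,.56,.65): 
        L=W[(X>x0-.008)&(X<x0+.008)&(abs(Y+.026)<.115)&(abs(Y+.026)>.095)&(Z>.05)&(Z<.3)]; print(' lid',x0,np.median(L[:,2]))
```

```text
25.2 [0.45727131 0.08880709 0.28159718]
top  bar ((482.1179504394531, -35.61422348022461), (71.06250762939453, 87.06122589111328), 74.05069732666016)
 knob [ 0.50804701 -0.05069878  0.15833402]
 lid 0.485 0.11306480978538319
 lid 0.56 0.11396398508772104
 lid 0.65 0.11338189232955045
side  bar ((476.9646301269531, -56.43561553955078), (23.694364547729492, 85.04029083251953), 86.87669372558594)
 knob [ 0.5082646  -0.05612215  0.15513337]
 lid 0.485 0.1103251123125561
 lid 0.56 0.11138366920640762
 lid 0.65 0.1113041248375047
```

View pics/top9.png

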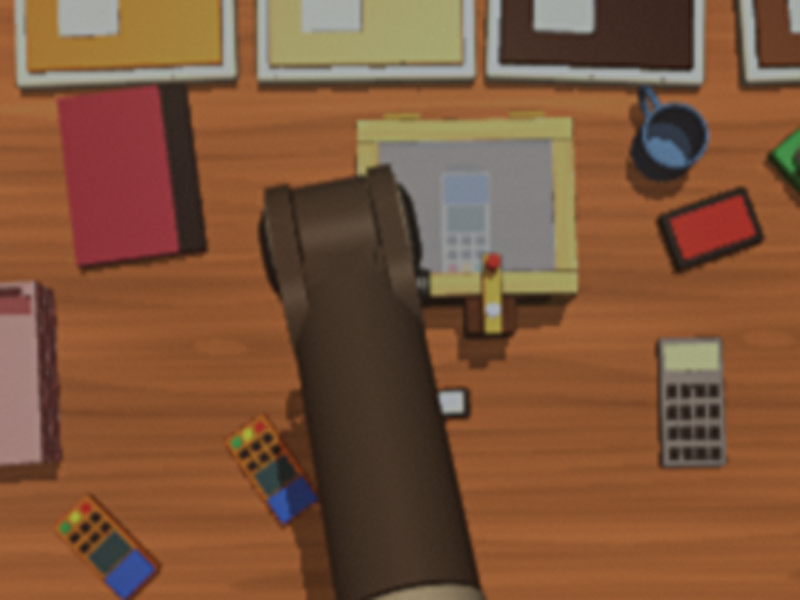

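The lid is shut, with its top at 0.112 m and level. The wing points straight in, from (492,330) up to the knob at (492,262). The terminal is centred on its rest under the glass at (466,222), and nothing else has moved. I hand in the job.

```bash
python3 -c "
from bench import r
print(r.close_job())"
```

```text
the job is handed in; nothing more can be done
None
```

The job is handed in at about 25 s: the white terminal lies keys up and centred on the rest, the lid is fully shut, and the turnbutton points straight in over it. In the last pictures nothing else on the counter had been moved.

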